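# Free the stuck sample shuttle and bring it up to its end stop

## Task

The sample shuttle's carriage is stuck at the rear of its rail. Push it by its tab until it breaks free, run it gently along the rail until it comes up firmly against the end stop hidden in the white cover, without ramming the stop, and leave it resting against the stop. The beaker must stay standing on the carriage, and everything else on the bench stays where it is.

Things in the scene. Friction and masses are not known exactly. Their poses are not given: they have to be found in the camera images.
- rail: Shuttle rail screwed to the bench: aluminium base plate 410 x 90 mm (x = -90 to +320 mm) with two 10 mm steel rods. x runs along the rods from the open rear end to the low white cover; z up. Origin: at bench height on the centre line, under the parked carriage. The carriage meets the end stop, hidden in the cover, after 80 to 140 mm of travel: where differs each time.
- cover_mouth (a point): Middle of the open mouth of the white cover at the rail's far end (rail x = 207 mm), 30 mm above the bench. The cover is 113 mm long, 90 mm wide, its top 56 mm high; the deck never reaches it, only the nose goes in. The stop inside has a rubber buffer that yields about 1 mm per 4 N pressed on it; over 20 N on the stop damages it. The push also has to overcome the running friction.
- carriage: Aluminium carriage on the rods, 0.5 to 0.8 kg, axes as the rail's; moves only along the rail's x. Origin: at the rail's origin when parked, so its x in the rail's frame is its travel. Stuck in a sprung catch: needs 10 to 22 N within the first 12 mm, then jumps a few mm as it lets go. Beyond 25 mm it runs with 3 to 5 N friction and stays where left; at the buffer it springs back slightly and stays resting on it.
- deck_front (a point): Middle of the front edge of the carriage's deck, at its top, 50 mm above the bench (carriage x = +50 mm). The deck is 120 mm long (x = -70 to +50 mm) and 90 mm wide; a steel nose 16 mm wide reaches forward from it to x = +140 mm, 24 to 36 mm above the bench.
- push_face (a point): Centre of the rear face of the upright tab at the carriage's rear, 85 mm above the bench (carriage x = -66 mm). The tab is 12 mm thick, 44 mm wide, from the deck up to 105 mm above the bench. Pushing this face along the rail's +x moves the carriage. Behind it nothing stands higher than 50 mm for 100 mm.
- beaker: Glass beaker, 54 mm wide, 72 mm tall, standing loose on the carriage's deck inside a 4 mm high black fence, its wall about 40 mm in front of the tab; top 122 mm above the bench. Origin: centre of its underside.
- dropper_bottle: Bystander, to be left where it is: amber dropper bottle, 36 mm wide, 85 mm tall. Origin: its underside.
- small_jar: Bystander, to be left where it is: white jar with red cap, 48 mm wide, 50 mm tall. Origin: its underside.
- short_beaker: Bystander, to be left where it is: short empty glass beaker, 60 mm wide, 62 mm tall. Origin: its underside.
- spatula: Bystander, to be left where it is: steel spatula lying flat, 170 mm long. Origin: at its underside, about mid-length.
- wash_bottle: Bystander, to be left where it is: clear wash bottle, 66 mm wide, 170 mm tall. Origin: its underside.
- tall_beaker: Bystander, to be left where it is: tall empty glass beaker, 84 mm wide, 115 mm tall. Origin: its underside.
- blue_bottle: Bystander, to be left where it is: blue bottle, 60 mm wide, 120 mm tall. Origin: its underside.
Mind the look-alikes: they are no part of the job. Leave any green or purple look-alike of the beaker alone.

How it is judged:
On the way:
1. the carriage has broken free of its parking catch (25 mm of travel) (x of carriage in the frame of rail above 0.025 m), for 0.05 s.
At the end, for the whole second after the job is handed in: The carriage stands still, let go, past 76 mm of travel and resting against the end stop's buffer with more than 1.5 N, and the beaker stands upright (within 0.1 rad) on the carriage's deck (x of carriage in the frame of rail above 0.076 m and contact force between carriage and rail above 1.5 N and linear speed of carriage below 0.005 m/s and angle between beaker's own z axis and vertical below 0.1 rad and z of beaker in the frame of carriage above 0.045 m); the robot touches nothing.
It fails at once if the end stop is rammed: more than 20 N between the carriage and the stop (x of carriage in the frame of rail above 0.06 m and contact force between carriage and rail above 20 N).
It fails at once if the beaker is tipped (0.35 rad) or knocked off the carriage (angle between beaker's own z axis and vertical above 0.35 rad or z of beaker in the frame of carriage below 0.03 m).
It fails at once if a bystander is moved by more than 20 mm (distance of any of dropper_bottle, small_jar, short_beaker, spatula, wash_bottle, tall_beaker, blue_bottle from where it was at the start of the episode above 0.02 m).
It also fails if it takes over 64 s, if anything falls off the work surface, if the arm or the gripper's body presses on something with over 40 N, if the wrist force passes 120 N, or if a joint passes its speed limit or range.

## Robot

A 6-joint arm with a two-finger parallel gripper is mounted at the origin on the work surface. World frame = base frame: x ahead of the robot, y to its left, z up, the work surface at z = 0. Lengths are in m, angles in rad, forces in N, time in s.
With the tool pointing down it reaches from about 0.35 to 0.85 m from the base axis. Payload 8.1 kg.
Tool frame: the origin (TCP) lies on the mounting face of the last link; the fingertips stand 186 mm ahead of it and the grasp point (between the pads) lies 167 mm ahead of it; y points along the fingers, x is the direction in which the jaws open and shut, and the axes are right-handed (so a half turn about y gives the same grasp; the last joint's range is limited). The gripper opens to 93 mm and grips with 3 to 60 N. Pads are 15 mm wide; open, the fingers measure 128 mm over their backs; the gripper's body (75 mm by 188 mm) begins 65 mm behind the grasp point.
Start: joints at [1.173, 0.13, 1.488, -0, 1.523, -0.085], TCP at [0.185, 0.571, 0.405] pointing down, gripper open.
Joint ranges: [-2.96, 2.96], [-0.89, 2.26], [0.02, 2.5], [-1.34, 4.48], [0, 2.73], [-2.66, 2.66]. Speed limits (rad/s): [2.39, 2.39, 2.79, 3.14, 3.14, 3.14].

## Interface

Orientations are given as a rotation vector (axis times angle).
In Python, from plant import robot, imaging gives the robot as it stands.
- The arm moves only by the shell command python3 -m inch 'ROWS' [OPENING] [FORCE]. ROWS is JSON, a list of rows, each an object of numbers: "x", "y", "z": the shift along the tool's x, y, z in mm; "twist": the turn about the tool's y in rad. In form: [{"x": .., "y": .., "z": .., "twist": ..}, ...]. A call has 1 to 12 rows; each row shifts and turns the commanded pose from where the row before left it, along the tool's axes as they then stand; what a row does not reach is not made up. A row lasts 1/10 s, in which the tool goes at most 50 mm and 8.59 degrees, less where a joint would pass 70% of its speed; a pose out of reach is approached as far as the arm can. A call with a gripper value outside its range is refused whole. OPENING is the gripper command: -1 is shut, 1 is fully open, values between are in proportion, set as the call begins (- or left out, the last holds). The fingers move at their own pace and stop on an object; FORCE is the grip in N (left out, the last holds). Time passes only in rows, so rows that do not move let the fingers close. It gives the time, the measured TCP pose, the force and the opening at its end, in the units of the state.
- robot.read_state(): the state, without advancing time (a new reading comes with each control period).
- imaging.read_camera(name): name is "scene" or "top" or "wrist"; returns a dict with "color" (420x560x3 uint8, red, green, blue), "depth" (420x560 float32, m along the optical axis (not along the pixel's ray), 0 where there is no reading), "fx", "fy", "cx", "cy" (pixels), "k1" (the pictures are not rectified: a ray, as slopes to the right and down, at radius r is drawn at 1 + k1 r^2 times it, then the intrinsics apply), "rvec" (rotation vector, rad) and "tvec" (3), from world to camera coordinates, as OpenCV has them; the wrist camera has in their place "tool_from_camera" (4x4, takes a point from camera to tool coordinates, whose origin is the TCP and whose axes are the tool frame's). Camera axes: x right, y down, z forward; pixel columns grow to the right and rows downward; lengths in m; the calibration is good to about 2 mm. A picture is of the moment at which its call begins: read the wrist's pose just before it.
- robot.close_job(): hands the job in, once; it reports no verdict.
The state is a dict: "t": time; "q": joint angles; "dq": joint speeds; "joint_torque": joint torques, N m; "tool_pos": TCP position; "orientation": TCP orientation; "force": force on the tool from outside, world axes, zero at the start; "wrist_torque": the same for the moment, N m; "opening": finger opening in m.
Only numpy, scipy, OpenCV 4.12 (cv2) and the standard library are available. Lean on these libraries where they do the work, as an engineer would, in place of code of your own. Each camera call takes 0.05 s, during which the arm holds its last target.

## Working session

There is one attempt and no reset: what is moved stays moved. The work goes in short steps, Python scripts to look and compute and a shell command to move; the robot and the scene stay as the last step left them, time stands still between calls to the robot, and variables do not carry over. Pictures are saved under pics/ and viewed, and the job is handed in when it is done.

```bash
ls; mkdir -p pics
python3 - <<'E'
from plant import robot, imaging
import cv2,pickle
s=robot.read_state()
for k,v in s.items(): print(k,v)
for n in("scene","top","wrist"):
    c=imaging.read_camera(n); pickle.dump(c,open(f'pics/{n}0.pkl','wb'))
    cv2.imwrite(f'pics/{n}0.png',c['color'][:,:,::-1])
    print(n,{k:v for k,v in c.items() if k not in('color','depth')})
E
```

```text
pics
t 0.0
q [ 1.17264064e+00  1.31122487e-01  1.48926151e+00 -2.37978229e-05
  1.52297963e+00 -8.54284938e-02]
dq [-0.00084183  0.00044493 -0.00030247  0.00132904 -0.00024555  0.00078536]
joint_torque [-1.63542576e-03 -5.59873080e+01 -4.91739357e+01  7.64807174e-02
  3.60777404e-02 -1.91782460e-04]
tool_pos [0.1845047  0.5706911  0.40372001]
orientation [-1.34202814 -0.97469873  0.97719247]
force [0.62217835 1.01288007 0.63112414]
wrist_torque [ 0.03379808 -0.02907967 -0.01343489]
opening 0.0930530420585259
scene {'fx': 379.2277280322412, 'fy': 379.2277280322412, 'cx': 283.66140752772094, 'cy': 214.45960875503113, 'k1': -0.07616786322827032, 'rvec': array([ 1.50730201,  1.91260329, -0.92751477]), 'tvec': array([ 0.13393506, -0.23590841,  1.49578741])}
top {'fx': 451.2521251192412, 'fy': 451.2521251192412, 'cx': 282.1532242536156, 'cy': 213.19159159081843, 'k1': -0.1411532062991198, 'rvec': array([ 2.19150669, -2.17263252,  0.0805641 ]), 'tvec': array([-2.52536960e-04,  5.33646185e-01,  1.19796205e+00])}
wrist {'fx': 357.78658766871, 'fy': 357.78658766871, 'cx': 284.9671961309951, 'cy': 210.15777097284553, 'k1': -0.05424170673912698, 'tool_from_camera': array([[ 9.99999749e-01,  6.40256358e-05, -7.06080915e-04,
        -1.60649300e-03],
       [ 6.94719340e-04, -2.87220290e-01,  9.57864303e-01,
         1.99966865e-02],
       [-1.41472894e-04, -9.57864552e-01, -2.87220262e-01,
         7.87896918e-02],
       [ 0.00000000e+00,  0.00000000e+00,  0.00000000e+00,
         1.00000000e+00]])}
```

View pics/scene0.png

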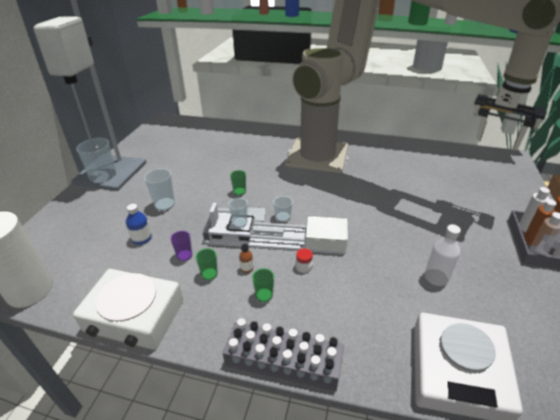

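View pics/top0.png

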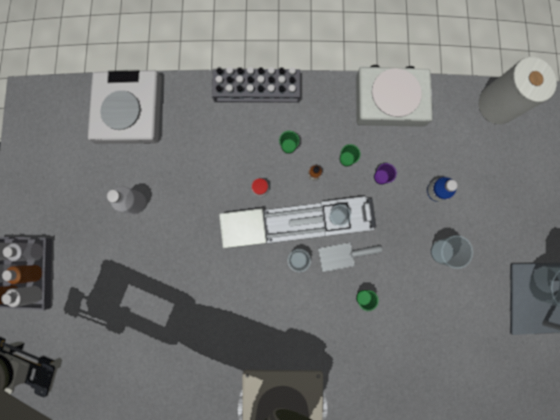

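View pics/wrist0.png

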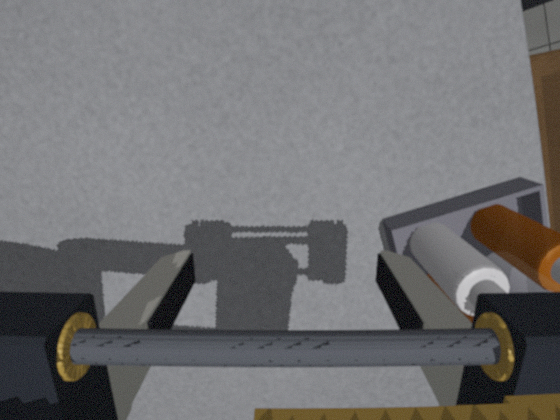

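The top view shows the white cover at (243,228), the carriage with its beaker at (338,214), and the tab at about (368,212). The rail's +x axis runs left in the image, roughly world +y.

Things that could be mistaken for the target in the top view:
- Green look-alikes: (289,142), (349,155) and (367,298)
- Purple look-alike: (384,173)
- Short beaker: (299,259)
- Tall beaker: (452,250)

I choose the carriage on the rail at (345,213). I'll check it in a close crop.

```bash
cat > h.py <<'E'
import numpy as np,cv2
def ray(c,uv):
    uv=np.array(uv,float).reshape(-1,2)
    d=np.c_[(uv[:,0]-c['cx'])/c['fx'],(uv[:,1]-c['cy'])/c['fy']]
    u=d.copy()
    for _ in range(30): u=d/(1+c['k1']*(u**2).sum(1,keepdims=True))
    R=cv2.Rodrigues(np.array(c['rvec']))[0]; t=np.array(c['tvec'])
    return -R.T@t, np.c_[u,np.ones(len(u))]@R
def plane(c,uv,z):
    o,d=ray(c,uv); return o+d*((z-o[2])/d[:,2])[:,None]
def proj(c,P):
    P=np.array(P,float).reshape(-1,3)
    R=cv2.Rodrigues(np.array(c['rvec']))[0]
    p=P@R.T+np.array(c['tvec']); u=p[:,:2]/p[:,2:]
    u=u*(1+c['k1']*(u**2).sum(1,keepdims=True))
    return u*[c['fx'],c['fy']]+[c['cx'],c['cy']]
E
python3 - <<'E'
import pickle,cv2
c=pickle.load(open('pics/top0.pkl','rb'));s=pickle.load(open('pics/scene0.pkl','rb'))
a=c['color'][180:280,210:390,::-1]; cv2.imwrite('pics/crop_t.png',cv2.resize(a,(792,440),interpolation=cv2.INTER_CUBIC))
b=s['color'][165:285,190:360,::-1]; cv2.imwrite('pics/crop_s.png',cv2.resize(b,(765,540),interpolation=cv2.INTER_CUBIC))
E
```

```text
(no output)
```

View pics/crop_t.png

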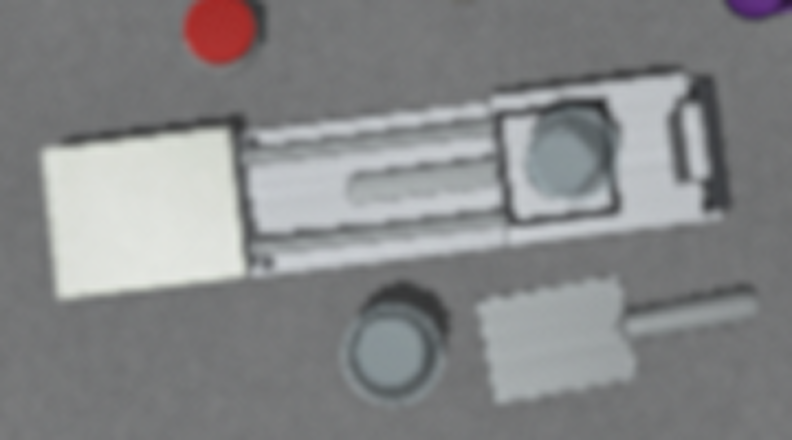

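View pics/crop_s.png

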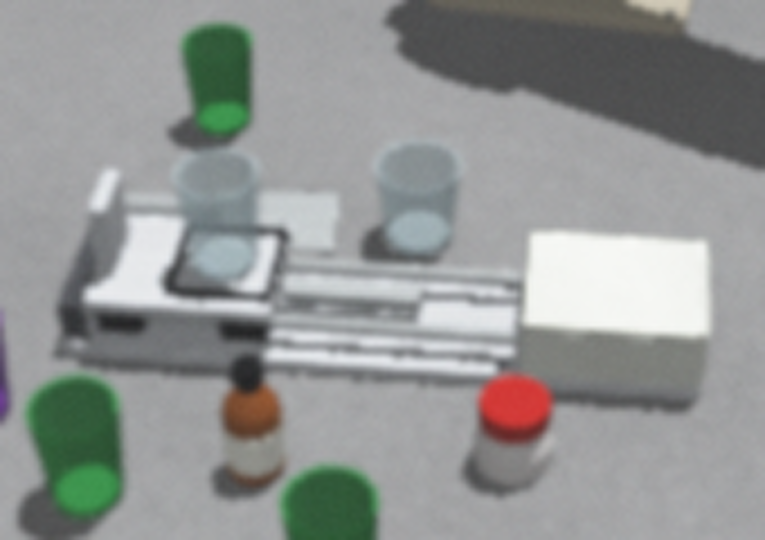

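The crop confirms it: clear beaker inside the black fence on the carriage, with the tab's bright top at crop (697,140) and the cover mouth edge at crop (236,126)–(246,275).

Run:
```python
import pickle,numpy as np
from h import *
c=pickle.load(open('pics/top0.pkl','rb'));s=pickle.load(open('pics/scene0.pkl','rb'))
T=lambda p:np.array(p,float)/4.4+[210,180]
cov=plane(c,T([(42,150),(236,126),(246,275),(58,298)]),.056)
print('cover',cov.round(4),[np.linalg.norm(cov[i]-cov[(i+1)%4]).round(4) for i in range(4)])
m=(cov[1]+cov[2])/2; e=(cov[0]+cov[3])/2
ax=(e-m)[:2]; print('axis from cover deg',np.degrees(np.arctan2(ax[1],ax[0])))
df=plane(c,T([(495,95),(510,240)]),.05); print('deckfront',df.round(4),np.linalg.norm(df[0]-df[1]))
tab=plane(c,T([(710,100),(712,182),(683,102),(686,182)]),.105); print('tabtop',tab.round(4))
d=(m-df.mean(0))[:2]; print('deck->mouth',np.linalg.norm(d),'exp .157',np.degrees(np.arctan2(d[1],d[0])))
ca=m[:2]-tab.mean(0)[:2];print('tab->mouth',np.linalg.norm(ca),'exp .267',np.degrees(np.arctan2(ca[1],ca[0])))
# scene tab top
S=lambda p:np.array(p,float)/4.5+[190,165]
print('scene tab top',plane(s,S([(95,210),(98,172),(120,172),(115,210)]),.105).round(4))
# depth points of tab in top
from cv2 import Rodrigues
D=c['depth']; 
for u,v in [(368,206),(368,211),(369,216),(345,200),(360,222),(240,228)]:
    o,d=ray(c,(u+.0,v)); print((u,v),(o+d[0]*D[v,u]).round(4))
```

```text
cover [[0.5271 0.1687 0.056 ]
 [0.5425 0.053  0.056 ]
 [0.4539 0.046  0.056 ]
 [0.4391 0.1576 0.056 ]] [np.float64(0.1168), np.float64(0.0889), np.float64(0.1126), np.float64(0.0888)]
axis from cover deg 97.54988786455662
deckfront [[ 0.563  -0.102   0.05  ]
 [ 0.4761 -0.1112  0.05  ]] 0.08740523872062204
tabtop [[ 0.5557 -0.2212  0.105 ]
 [ 0.5085 -0.222   0.105 ]
 [ 0.5544 -0.2055  0.105 ]
 [ 0.5084 -0.207   0.105 ]]
deck->mouth 0.15751108388889362 exp .157 97.8003161468033
tab->mouth 0.26553242814146866 exp .267 97.26110700775192
scene tab top [[ 0.5587 -0.207   0.105 ]
 [ 0.5218 -0.2201  0.105 ]
 [ 0.5186 -0.2064  0.105 ]
 [ 0.5558 -0.195   0.105 ]]
(368, 206) [ 0.5473 -0.2125  0.1052]
(368, 211) [ 0.5349 -0.213   0.1021]
(369, 216) [ 0.522  -0.215   0.1044]
(345, 200) [ 0.5681 -0.162   0.0477]
(360, 222) [ 0.5098 -0.2013  0.0507]
(240, 228) [0.4913 0.1147 0.0514]
```

Run:
```python
import pickle,numpy as np
from h import *
from plant import robot
st=robot.read_state(); R=cv2.Rodrigues(st['orientation'])[0]; print('t',st['t'],'axes cols\n',R.round(3))
u=np.array([np.cos(np.radians(97.6)),np.sin(np.radians(97.6)),0])
m=np.array([.498,.0495,0]);o=m-.207*u;pf=o-.066*u
print('origin',o.round(4),'pushface',pf.round(4))
for n,i in(('x',0),('z',2)):
    a=R[:,i]; print(n,'yaw deg',np.degrees(np.arctan2(a[1],a[0])))
c=pickle.load(open('pics/top0.pkl','rb'))
for n,p,z in [('purple',(384,173),.07),('blue',(444,188),.12),('tall',(452,250),.115),('green',(349,155),.07),('green2',(367,298),.07),('spat',(380,249),.0)]: print(n,plane(c,p,z).round(3))
```

```text
t 0.15 axes cols
 [[ 0.308 -0.001 -0.951]
 [ 0.951 -0.001  0.308]
 [-0.001 -1.     0.   ]]
origin [ 0.5254 -0.1557  0.    ] pushface [ 0.5341 -0.2211  0.    ]
x yaw deg 72.0768020226341
z yaw deg 162.07679009011648
purple [[ 0.638 -0.262  0.07 ]]
blue [[ 0.594 -0.406  0.12 ]]
tall [[ 0.437 -0.426  0.115]]
green [[ 0.685 -0.17   0.07 ]]
green2 [[ 0.313 -0.216  0.07 ]]
spat [[ 0.439 -0.265  0.   ]]
```

```bash
python3 -m inch '[{"twist":0.141},{"twist":0.141},{"twist":0.141},{"twist":0.141},{"twist":0.141},{"twist":0.141},{"twist":0.14},{"twist":0.14}]' -1 20
python3 -m inch '[{"x":40},{"x":40},{"x":40},{"x":40},{"x":40},{"x":42},{"z":-20},{"z":-40},{"z":-45},{"z":-45},{"z":-45},{"z":-45}]'
python3 - <<'E'
import numpy as np,cv2
from plant import robot
s=robot.read_state();R=cv2.Rodrigues(s['orientation'])[0];print(s['q'].round(3),np.degrees(np.arctan2(R[1,2],R[0,2])))
E
```

```text
[ 1.173  0.131  1.489  0.     1.523 -0.085] 162.07679009011648$[0]: bad value
$[0]: bad value
```

```bash
python3 -m inch '[{"x":0,"y":0,"z":0,"twist":0.141},{"x":0,"y":0,"z":0,"twist":0.141},{"x":0,"y":0,"z":0,"twist":0.141},{"x":0,"y":0,"z":0,"twist":0.141},{"x":0,"y":0,"z":0,"twist":0.141},{"x":0,"y":0,"z":0,"twist":0.141},{"x":0,"y":0,"z":0,"twist":0.14},{"x":0,"y":0,"z":0,"twist":0.14}]' -1 20
python3 - <<'E'
import numpy as np,cv2
from plant import robot
s=robot.read_state();R=cv2.Rodrigues(s['orientation'])[0];print(s['q'].round(3),np.degrees(np.arctan2(R[1,2],R[0,2])))
E
```

```text
t: 0.95
tool_pos: [0.1846, 0.5708, 0.4043]
orientation: [-1.569, -0.099, 0.099]
force: [-0.2, -0.0, 0.5]
opening: 0.0338
[1.173 0.131 1.489 0.    1.523 1.046] 97.23547245245774
```

```bash
python3 -m inch '[{"x":40,"y":0,"z":0,"twist":0},{"x":40,"y":0,"z":0,"twist":0},{"x":40,"y":0,"z":0,"twist":0},{"x":40,"y":0,"z":0,"twist":0},{"x":40,"y":0,"z":0,"twist":0},{"x":42,"y":0,"z":0,"twist":0},{"x":0,"y":0,"z":-30,"twist":0},{"x":0,"y":0,"z":-45,"twist":0},{"x":0,"y":0,"z":-45,"twist":0},{"x":0,"y":0,"z":-45,"twist":0},{"x":0,"y":0,"z":-45,"twist":0},{"x":0,"y":0,"z":-45,"twist":0}]'
python3 -m inch '[{"x":0,"y":0,"z":-45,"twist":0},{"x":0,"y":0,"z":-45,"twist":0},{"x":0,"y":0,"z":-45,"twist":0},{"x":0,"y":0,"z":-45,"twist":0},{"x":0,"y":0,"z":-45,"twist":0},{"x":0,"y":0,"z":-45,"twist":0},{"x":0,"y":0,"z":-45,"twist":0},{"x":0,"y":0,"z":-45,"twist":0},{"x":0,"y":0,"z":-45,"twist":0},{"x":0,"y":0,"z":-45,"twist":0},{"x":0,"y":0,"z":-45,"twist":0},{"x":0,"y":0,"z":-45,"twist":0}]'
python3 - <<'E'
import numpy as np,cv2
from plant import robot
s=robot.read_state();R=cv2.Rodrigues(s['orientation'])[0];print(s['q'].round(3),np.degrees(np.arctan2(R[1,2],R[0,2])))
d=np.array([.5394,-.2607,.256])-s['tool_pos'];print('to go tool axes mm',(R.T@d*1000).round(1))
E
```

```text
t: 2.15
tool_pos: [0.4579, 0.3482, 0.4043]
orientation: [-1.569, -0.103, 0.104]
force: [1.4, -0.1, -1.3]
opening: 0.0006
t: 3.35
tool_pos: [0.5289, -0.1872, 0.4045]
orientation: [-1.568, -0.103, 0.104]
force: [1.2, 1.2, 0.2]
opening: 0.0004
[-0.432  0.026  1.599  0.     1.517 -0.563] 97.55753077512476
to go tool axes mm [  0.7 148.5 -74.3]
```

```bash
python3 -m inch '[{"x":0,"y":0,"z":-40,"twist":0},{"x":0,"y":0,"z":-40,"twist":0},{"x":0,"y":0,"z":0,"twist":0},{"x":0,"y":30,"z":0,"twist":0},{"x":0,"y":30,"z":0,"twist":0},{"x":0,"y":20,"z":0,"twist":0},{"x":0,"y":0,"z":0,"twist":0},{"x":0,"y":0,"z":0,"twist":0}]'
python3 - <<'E'
import numpy as np,cv2
from plant import robot,imaging
s=robot.read_state();R=cv2.Rodrigues(s['orientation'])[0]
d=np.array([.5341,-.2211,.256])-s['tool_pos'];print('to push face, tool axes mm',(R.T@d*1000).round(1))
import pickle
for n in('wrist','top','scene'):
    c=imaging.read_camera(n);pickle.dump(c,open(f'pics/{n}1.pkl','wb'));cv2.imwrite(f'pics/{n}1.png',c['color'][:,:,::-1])
E
```

```text
t: 4.15
tool_pos: [0.5397, -0.2642, 0.3249]
orientation: [-1.568, -0.103, 0.104]
force: [0.2, -0.4, -0.4]
opening: 0.0004
to push face, tool axes mm [ 0.2 68.9 43.4]
```

View pics/wrist1.png

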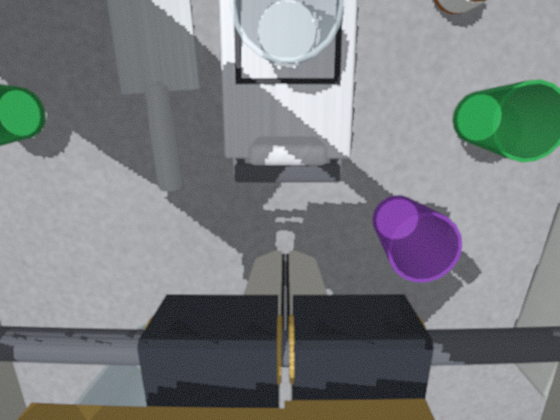

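View pics/scene1.png

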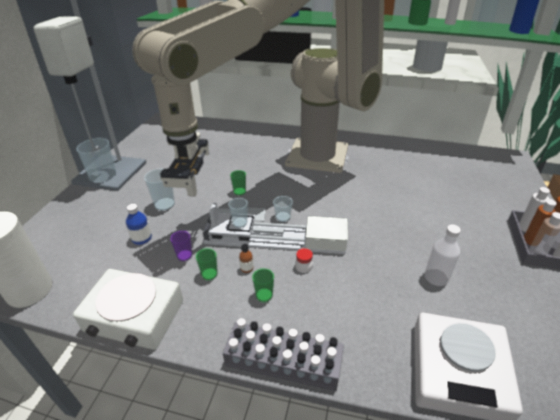

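The wrist view shows the shut fingers (col 285) lined up with the tab's centre (col 287, row 150). Nothing is in the way: the purple look-alike at (418,238) is well to the side. Next I descend and approach.

```bash
python3 -m inch '[{"x":0,"y":25,"z":0,"twist":0},{"x":0,"y":25,"z":0,"twist":0},{"x":0,"y":19,"z":0,"twist":0},{"x":0,"y":0,"z":0,"twist":0},{"x":0,"y":0,"z":10,"twist":0},{"x":0,"y":0,"z":10,"twist":0},{"x":0,"y":0,"z":5,"twist":0},{"x":0,"y":0,"z":0,"twist":0},{"x":0,"y":0,"z":0,"twist":0}]'
python3 - <<'E'
import numpy as np,cv2
from plant import robot,imaging
s=robot.read_state();R=cv2.Rodrigues(s['orientation'])[0]
d=np.array([.5341,-.2211,.256])-s['tool_pos'];print('to push face, tool axes mm',(R.T@d*1000).round(1),(R.T@s['force']).round(2))
c=imaging.read_camera('wrist');cv2.imwrite('pics/wrist2.png',c['color'][:,:,::-1])
E
```

```text
t: 5.2
tool_pos: [0.5366, -0.2397, 0.2565]
orientation: [-1.569, -0.105, 0.103]
force: [0.4, -0.6, 0.3]
opening: 0.0005
to push face, tool axes mm [-0.   0.5 18.7] [ 0.29 -0.27 -0.61]
```

View pics/wrist2.png

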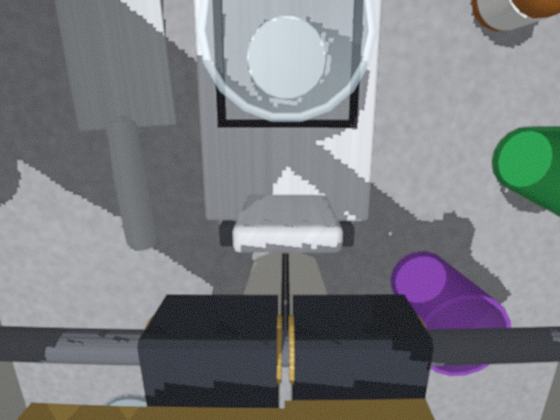

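```bash
python3 -m inch '[{"x":0,"y":0,"z":2,"twist":0},{"x":0,"y":0,"z":2,"twist":0},{"x":0,"y":0,"z":2,"twist":0},{"x":0,"y":0,"z":1,"twist":0},{"x":0,"y":0,"z":1,"twist":0},{"x":0,"y":0,"z":0,"twist":0}]'
python3 -m inch '[{"x":0,"y":0,"z":1,"twist":0},{"x":0,"y":0,"z":1,"twist":0},{"x":0,"y":0,"z":1,"twist":0}]'
python3 -m inch '[{"x":0,"y":0,"z":1,"twist":0},{"x":0,"y":0,"z":1,"twist":0},{"x":0,"y":0,"z":1,"twist":0}]'
```

```text
t: 5.85
tool_pos: [0.5353, -0.2318, 0.2557]
orientation: [-1.568, -0.104, 0.104]
force: [0.2, 0.9, -0.6]
opening: 0.0005
t: 6.15
tool_pos: [0.5349, -0.2289, 0.2557]
orientation: [-1.568, -0.104, 0.104]
force: [1.2, -0.5, 0.5]
opening: 0.0004
t: 6.45
tool_pos: [0.5345, -0.2264, 0.2558]
orientation: [-1.569, -0.104, 0.103]
force: [1.6, -4.4, -2.1]
opening: 0.0005
```

```bash
for i in 1 2; do :; done
python3 -m inch '[{"x":0,"y":0,"z":1,"twist":0},{"x":0,"y":0,"z":1,"twist":0}]'
python3 -m inch '[{"x":0,"y":0,"z":1,"twist":0},{"x":0,"y":0,"z":1,"twist":0}]'
python3 -m inch '[{"x":0,"y":0,"z":1,"twist":0},{"x":0,"y":0,"z":1,"twist":0}]'
```

```text
t: 6.65
tool_pos: [0.5343, -0.2248, 0.2558]
orientation: [-1.57, -0.104, 0.103]
force: [1.7, -10.0, -4.9]
opening: 0.0003
t: 6.85
tool_pos: [0.5341, -0.2238, 0.2559]
orientation: [-1.573, -0.104, 0.102]
force: [4.2, -17.1, -8.6]
opening: 0.0005
t: 7.05
tool_pos: [0.5339, -0.2221, 0.2559]
orientation: [-1.573, -0.104, 0.102]
force: [3.9, -13.9, -7.6]
opening: 0.0006
```

```bash
python3 -m inch '[{"x":0,"y":0,"z":1,"twist":0},{"x":0,"y":0,"z":1,"twist":0}]'
python3 -m inch '[{"x":0,"y":0,"z":1,"twist":0},{"x":0,"y":0,"z":1,"twist":0}]'
python3 -m inch '[{"x":0,"y":0,"z":1,"twist":0},{"x":0,"y":0,"z":1,"twist":0}]'
```

```text
t: 7.25
tool_pos: [0.5336, -0.2196, 0.2558]
orientation: [-1.572, -0.104, 0.102]
force: [1.8, -10.8, -5.3]
opening: 0.0007
t: 7.45
tool_pos: [0.5333, -0.2172, 0.2558]
orientation: [-1.571, -0.104, 0.102]
force: [1.9, -8.1, -3.9]
opening: 0.0004
t: 7.65
tool_pos: [0.533, -0.2148, 0.2558]
orientation: [-1.57, -0.104, 0.103]
force: [1.7, -5.9, -3.4]
opening: 0.0004
```

```bash
python3 -m inch '[{"x":0,"y":0,"z":1,"twist":0},{"x":0,"y":0,"z":1,"twist":0},{"x":0,"y":0,"z":2,"twist":0},{"x":0,"y":0,"z":2,"twist":0},{"x":0,"y":0,"z":2,"twist":0},{"x":0,"y":0,"z":2,"twist":0}]'
python3 -m inch '[{"x":0,"y":0,"z":2,"twist":0},{"x":0,"y":0,"z":2,"twist":0},{"x":0,"y":0,"z":2,"twist":0},{"x":0,"y":0,"z":2,"twist":0},{"x":0,"y":0,"z":2,"twist":0},{"x":0,"y":0,"z":2,"twist":0}]'
python3 -m inch '[{"x":0,"y":0,"z":2,"twist":0},{"x":0,"y":0,"z":2,"twist":0},{"x":0,"y":0,"z":2,"twist":0},{"x":0,"y":0,"z":2,"twist":0},{"x":0,"y":0,"z":2,"twist":0},{"x":0,"y":0,"z":2,"twist":0}]'
python3 - <<'E'
from plant import imaging
import cv2
c=imaging.read_camera('scene');cv2.imwrite('pics/s3.png',cv2.resize(c['color'][165:285,190:360,::-1],(765,540),interpolation=cv2.INTER_CUBIC))
E
```

```text
t: 8.25
tool_pos: [0.5317, -0.2041, 0.2558]
orientation: [-1.568, -0.104, 0.104]
force: [1.4, -3.2, -1.5]
opening: 0.0007
t: 8.85
tool_pos: [0.5301, -0.1921, 0.2558]
orientation: [-1.568, -0.104, 0.104]
force: [3.0, -4.2, -2.3]
opening: 0.0004
t: 9.45
tool_pos: [0.5285, -0.1802, 0.2558]
orientation: [-1.568, -0.104, 0.104]
force: [2.0, -4.3, -2.3]
opening: 0.0007
```

View pics/s3.png

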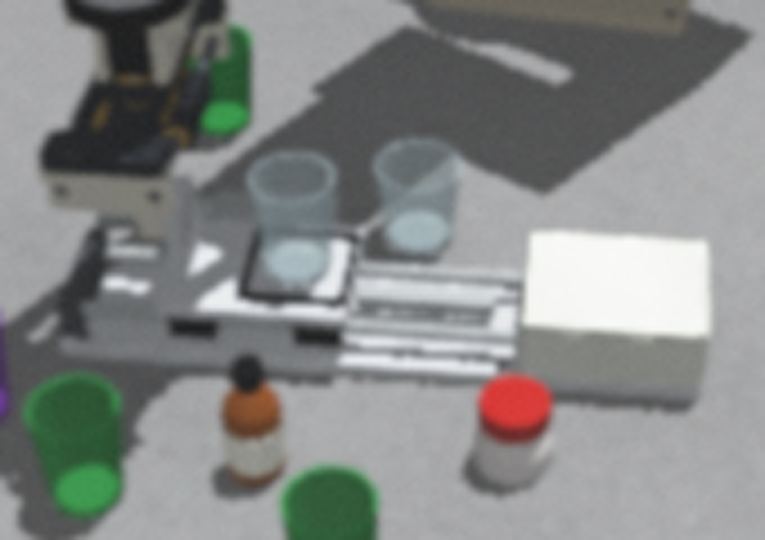

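The carriage is free, with about 48 mm of travel. The beaker is upright (crop 292,215) and running friction is about 4–5 N. I keep running slowly.

```bash
python3 -m inch '[{"x":0,"y":0,"z":2,"twist":0},{"x":0,"y":0,"z":2,"twist":0},{"x":0,"y":0,"z":2,"twist":0},{"x":0,"y":0,"z":2,"twist":0},{"x":0,"y":0,"z":2,"twist":0},{"x":0,"y":0,"z":2,"twist":0},{"x":0,"y":0,"z":2,"twist":0},{"x":0,"y":0,"z":2,"twist":0},{"x":0,"y":0,"z":2,"twist":0},{"x":0,"y":0,"z":2,"twist":0},{"x":0,"y":0,"z":2,"twist":0},{"x":0,"y":0,"z":2,"twist":0}]'
python3 -m inch '[{"x":0,"y":0,"z":1,"twist":0},{"x":0,"y":0,"z":1,"twist":0},{"x":0,"y":0,"z":1,"twist":0}]'
python3 -m inch '[{"x":0,"y":0,"z":1,"twist":0},{"x":0,"y":0,"z":1,"twist":0}]'
```

```text
t: 10.7
tool_pos: [0.5254, -0.1564, 0.2558]
orientation: [-1.568, -0.104, 0.104]
force: [3.0, -3.2, -0.4]
opening: 0.0001
t: 11.0
tool_pos: [0.525, -0.1536, 0.2558]
orientation: [-1.568, -0.104, 0.103]
force: [3.3, -3.6, -0.9]
opening: 0.0008
t: 11.2
tool_pos: [0.5247, -0.1516, 0.2558]
orientation: [-1.568, -0.104, 0.103]
force: [3.6, -4.6, -0.2]
opening: 0.0005
```

```bash
python3 -m inch '[{"x":0,"y":0,"z":1,"twist":0},{"x":0,"y":0,"z":1,"twist":0}]'
```

```text
t: 11.4
tool_pos: [0.5245, -0.1496, 0.2558]
orientation: [-1.568, -0.104, 0.104]
force: [3.4, -4.1, -0.5]
opening: 0.0
```

```bash
python3 -m inch '[{"x":0,"y":0,"z":1,"twist":0},{"x":0,"y":0,"z":1,"twist":0},{"x":0,"y":0,"z":1,"twist":0},{"x":0,"y":0,"z":1,"twist":0}]'
```

```text
t: 11.8
tool_pos: [0.5239, -0.1457, 0.2558]
orientation: [-1.568, -0.104, 0.103]
force: [3.8, -4.0, -0.0]
opening: 0.0
```

```bash
python3 -m inch '[{"x":0,"y":0,"z":1,"twist":0},{"x":0,"y":0,"z":1,"twist":0},{"x":0,"y":0,"z":1,"twist":0}]'
```

```text
t: 12.1
tool_pos: [0.5235, -0.1427, 0.2558]
orientation: [-1.568, -0.104, 0.103]
force: [3.6, -3.7, -0.2]
opening: 0.0004
```

```bash
python3 -m inch '[{"x":0,"y":0,"z":1,"twist":0},{"x":0,"y":0,"z":1,"twist":0},{"x":0,"y":0,"z":1,"twist":0},{"x":0,"y":0,"z":1,"twist":0}]'
```

```text
t: 12.5
tool_pos: [0.523, -0.1387, 0.2558]
orientation: [-1.568, -0.104, 0.103]
force: [4.1, -4.2, -1.1]
opening: -0.0001
```

```bash
python3 -m inch '[{"x":0,"y":0,"z":1,"twist":0},{"x":0,"y":0,"z":1,"twist":0},{"x":0,"y":0,"z":1,"twist":0},{"x":0,"y":0,"z":1,"twist":0}]'
```

```text
t: 12.9
tool_pos: [0.5225, -0.1347, 0.2558]
orientation: [-1.568, -0.104, 0.103]
force: [4.0, -4.3, -1.1]
opening: 0.0006
```

```bash
python3 -m inch '[{"x":0,"y":0,"z":1,"twist":0},{"x":0,"y":0,"z":1,"twist":0},{"x":0,"y":0,"z":1,"twist":0},{"x":0,"y":0,"z":1,"twist":0}]'
```

```text
t: 13.3
tool_pos: [0.522, -0.1308, 0.2558]
orientation: [-1.568, -0.104, 0.103]
force: [3.2, -3.5, -0.1]
opening: 0.0006
```

```bash
python3 -m inch '[{"x":0,"y":0,"z":1,"twist":0},{"x":0,"y":0,"z":1,"twist":0},{"x":0,"y":0,"z":1,"twist":0},{"x":0,"y":0,"z":1,"twist":0}]'
```

```text
t: 13.7
tool_pos: [0.5214, -0.1268, 0.2558]
orientation: [-1.568, -0.104, 0.103]
force: [2.8, -3.5, -0.2]
opening: 0.0006
```

```bash
python3 -m inch '[{"x":0,"y":0,"z":1,"twist":0},{"x":0,"y":0,"z":1,"twist":0},{"x":0,"y":0,"z":1,"twist":0},{"x":0,"y":0,"z":1,"twist":0}]'
```

```text
t: 14.1
tool_pos: [0.5209, -0.1228, 0.2558]
orientation: [-1.568, -0.104, 0.103]
force: [4.7, -3.5, -0.9]
opening: 0.0004
```

```bash
python3 -m inch '[{"x":0,"y":0,"z":1,"twist":0},{"x":0,"y":0,"z":1,"twist":0},{"x":0,"y":0,"z":1,"twist":0},{"x":0,"y":0,"z":1,"twist":0}]'
```

```text
t: 14.5
tool_pos: [0.5204, -0.1189, 0.2558]
orientation: [-1.568, -0.104, 0.103]
force: [3.4, -4.8, -1.1]
opening: 0.0005
```

```bash
python3 -m inch '[{"x":0,"y":0,"z":1,"twist":0},{"x":0,"y":0,"z":1,"twist":0},{"x":0,"y":0,"z":1,"twist":0}]'
```

```text
t: 14.8
tool_pos: [0.52, -0.1159, 0.2558]
orientation: [-1.568, -0.104, 0.103]
force: [4.6, -3.5, -1.0]
opening: 0.0006
```

```bash
python3 -m inch '[{"x":0,"y":0,"z":1,"twist":0},{"x":0,"y":0,"z":1,"twist":0},{"x":0,"y":0,"z":1,"twist":0}]'
```

```text
t: 15.1
tool_pos: [0.5197, -0.1136, 0.2558]
orientation: [-1.57, -0.104, 0.103]
force: [5.0, -10.2, -2.8]
opening: 0.0002
```

The force along the rail jumped from about 4 N to 10 N, so this is the stop, at about 114 mm of travel. I press a little more.

```bash
python3 -m inch '[{"x":0,"y":0,"z":1,"twist":0},{"x":0,"y":0,"z":0,"twist":0}]'
```

```text
t: 15.3
tool_pos: [0.5195, -0.1129, 0.2559]
orientation: [-1.571, -0.104, 0.103]
force: [5.0, -9.7, -4.3]
opening: 0.0006
```

```bash
python3 -m inch '[{"x":0,"y":0,"z":1,"twist":0},{"x":0,"y":0,"z":0,"twist":0}]'
```

```text
t: 15.5
tool_pos: [0.5195, -0.1123, 0.2559]
orientation: [-1.571, -0.104, 0.103]
force: [5.2, -12.3, -3.7]
opening: 0.0
```

Stop force is about 8 N, firm and well under 20 N. Now I back off slowly so the buffer relaxes gently.

```bash
python3 -m inch '[{"x":0,"y":0,"z":-0.5,"twist":0},{"x":0,"y":0,"z":-0.5,"twist":0},{"x":0,"y":0,"z":-0.5,"twist":0},{"x":0,"y":0,"z":-0.5,"twist":0},{"x":0,"y":0,"z":-0.5,"twist":0},{"x":0,"y":0,"z":-0.5,"twist":0},{"x":0,"y":0,"z":-0.5,"twist":0},{"x":0,"y":0,"z":-0.5,"twist":0}]'
python3 -m inch '[{"x":0,"y":0,"z":-1,"twist":0},{"x":0,"y":0,"z":-2,"twist":0},{"x":0,"y":0,"z":-3,"twist":0},{"x":0,"y":0,"z":-4,"twist":0},{"x":0,"y":0,"z":-6,"twist":0},{"x":0,"y":0,"z":-10,"twist":0},{"x":0,"y":0,"z":-10,"twist":0},{"x":0,"y":0,"z":-4,"twist":0},{"x":0,"y":0,"z":0,"twist":0}]'
python3 - <<'E'
from plant import imaging
import cv2,pickle
for n in('scene','top','wrist'):
    c=imaging.read_camera(n);pickle.dump(c,open(f'pics/{n}4.pkl','wb'))
    im=c['color'][:,:,::-1]
    if n=='scene': im=cv2.resize(im[165:285,190:360],(765,540),interpolation=cv2.INTER_CUBIC)
    if n=='top': im=cv2.resize(im[180:280,210:390],(792,440),interpolation=cv2.INTER_CUBIC)
    cv2.imwrite(f'pics/{n}4.png',im)
E
```

```text
t: 16.3
tool_pos: [0.5195, -0.1147, 0.2554]
orientation: [-1.567, -0.103, 0.105]
force: [0.1, 0.3, 0.6]
opening: 0.0003
t: 17.2
tool_pos: [0.5251, -0.1555, 0.2557]
orientation: [-1.568, -0.103, 0.103]
force: [-0.5, 0.2, -0.1]
opening: 0.0003
```

View pics/scene4.png

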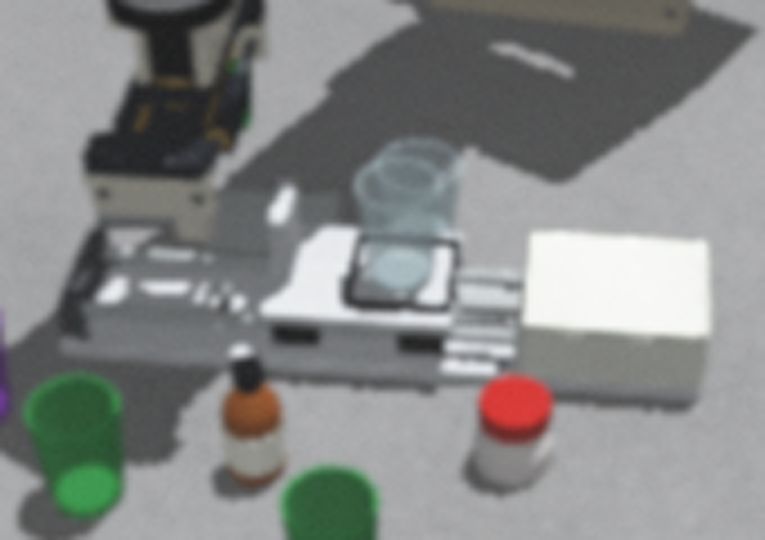

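View pics/top4.png

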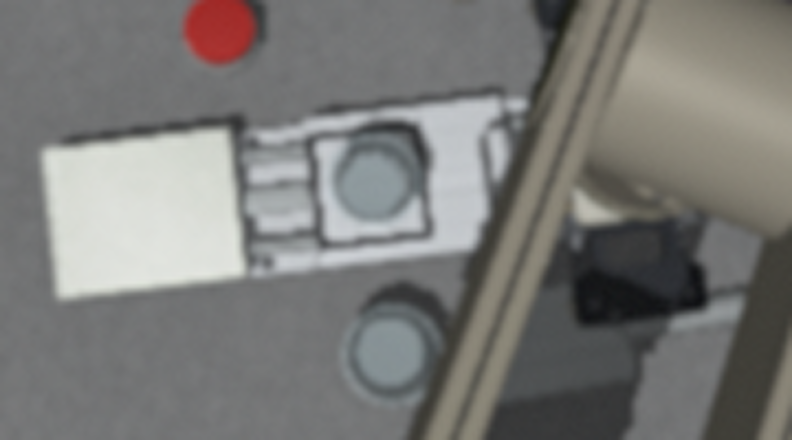

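View pics/wrist4.png

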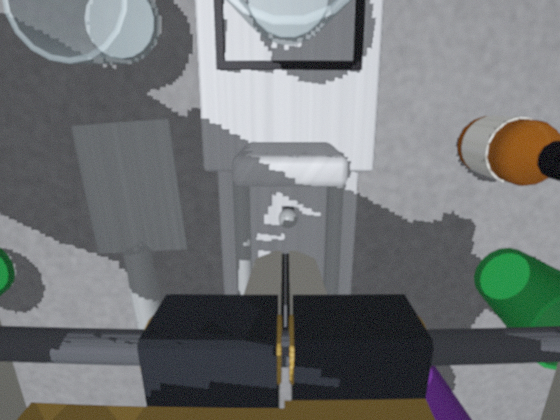

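The carriage stands at the far end, with its deck front at top crop x≈315 (495 at the start). The beaker is upright in the fence, the fingers are clear of the tab, and the jar, dropper bottle and short beaker haven't moved.

Run:
```python
import pickle
from h import *
c=pickle.load(open('pics/top4.pkl','rb'));c0=pickle.load(open('pics/top0.pkl','rb'))
p=plane(c,np.array([(309,138),(321,245)])/4.4+[210,180],.05).mean(0);q=plane(c,np.array([(495,95),(510,240)])/4.4+[210,180],.05).mean(0)
print('travel',np.linalg.norm(p-q))
from plant import robot
s=robot.read_state();print(s['t'],s['force'].round(2),abs(s['dq']).max().round(4));print(robot.close_job())
```

```text
travel 0.11317368550387244
17.35 [ 0.37 -0.21  0.21] 0.0069
the job is handed in; nothing more can be done
None
```

I pushed the carriage by its tab with the shut fingers until it broke free, ran it up to the hidden stop, and handed the job in at 17.4 s of the 64 s allowed. No verdict is reported.

- **Breaking free:** it let go of the catch at about 17 N of push.
- **Run:** I moved it at 20 mm/s, then 10 mm/s from about 72 mm of travel. Running friction was about 4 N.
- **At the stop:** it met the stop at about 114 mm of travel. I pressed to about 12 N of push in total, so about 8 N on the stop, then eased off slowly and backed the fingers about 40 mm away.
- **Last checks:** the top picture gave 113 mm of travel, which agrees with the arm's reading. The force on the tool read about zero. The beaker stands upright in its fence, and the bystanders I could see were in place.
- **Not confirmed:** the force left on the buffer after letting go could not be measured directly. From the slow release I expect about the running friction, 3 to 4 N. The arm hid part of the bench in the last top picture, and I did not measure the bystanders' positions.
- **Refused call:** my first move commands were refused because each row needs all four values. Nothing moved, and I repeated them in full.

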